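# Feel for the clear candle socket and seat the new candle

### The arm

A 7-joint arm with a two-finger parallel gripper is mounted at the origin on the work surface. World frame = base frame: x ahead of the robot, y to its left, z up, the work surface at z = 0. Lengths are in m, angles in rad, forces in N, time in s.
With the tool pointing down it reaches from about 0.425 to 0.95 m from the base axis. Payload 4.7 kg.
Tool frame: the origin (TCP) lies on the centre line of the jaws, within the pads' length; the fingertips stand robot.nose_length ahead of it and the grasp point (between the pads) lies 8 mm behind it (robot.nose_length is the distance from the TCP to the fingertips, in m); z points along the fingers, y is the line along which they close (so a half turn about z gives the same grasp; the last joint's range is limited). The gripper opens to 85 mm and grips with 20 to 120 N. Pads are 22 mm wide; open, the fingers measure 114 mm over their backs; the gripper's body (76 mm by 85 mm) begins 54 mm behind the grasp point. The pads swing forward as they close: fully open they stand 13 mm farther back than shut.
Start: joints at [1.093, 0.469, -0.049, 1.532, 0.024, 1.141, -0.082], TCP at [0.293, -0.608, 0.218] pointing down, gripper open.
Joint ranges: [-2.59, 2.59], [-0.33, 1.99], [-1.39, 1.29], [0.1, 2.45], [-1.04, 4.18], [0.21, 1.99], [-2.66, 2.66]. Speed limits (rad/s): [2.57, 2.57, 3.14, 3.14, 3.14, 3.14, 3.14].

### API

Orientations are given as [roll, pitch, yaw] about the fixed x, y, z axes, in that order (R = Rz(yaw) Ry(pitch) Rx(roll)).
In Python, from plant import robot gives the robot as it stands. Calls block until the motion is done:
- robot.goto(position, orientation): joint-space move of the TCP to a pose.
- robot.move_straight(position, vel=0.15, attitude=None, contact_N=None): straight line of the TCP; attitude=None keeps the orientation; vel is the mean speed in m/s. With contact_N (N) it stops when the force on the tool has changed by that much, and returns True; else False.
- robot.move_joints(angles): joint-space move.
- robot.grip(opening, strength=None): opening from 0.0 (shut) to 1.0 (fully open); strength is the grip in N (None keeps the last); returns when the fingers have stopped.
- robot.sleep(seconds).
- robot.inverse_kinematics(position, orientation): joint angles nearest the present ones, or None.
- robot.sense(): the state.
- robot.grab_frame(name): name is "side" or "top"; returns a dict with "image" (400x640x3 uint8, red, green, blue), "range_z" (400x640 float32, m along the optical axis (not along the pixel's ray), 0 where there is no reading), "fx", "fy", "cx", "cy" (pixels), "dist_coeffs" ([k1, k2, p1, p2, k3] as OpenCV has them; the pictures are not rectified), "R" (3x3) and "t" (3): a world point X has camera coordinates R X + t. Camera axes: x right, y down, z forward; pixel columns grow to the right and rows downward; lengths in m; the calibration is good to about 2 mm. A picture is of the moment at which its call begins.
A pose or a line that the arm cannot do raises robot.IKError and nothing moves.
- robot.close_job(): hands the job in; it is judged then, once.
The state is a dict: "t": time; "joint_pos": joint angles; "joint_velocities": joint speeds; "effort": joint torques, N m; "tcp_pos": TCP position; "tcp_rot": TCP orientation; "wrist_force": force on the tool from outside, world axes, zero at the start; "torque": the same for the moment, N m; "opening": opening from 0.0 (shut) to 1.0 (fully open); "gripper_force": force on a finger pad.
Only numpy, scipy, OpenCV 4.12 (cv2) and the standard library are available. Lean on these libraries where they do the work, as an engineer would, in place of code of your own. Each camera call takes 0.05 s, during which the arm holds its last target. There are 200 camera calls.

### The job

Three of the four sockets in the wooden candle board still hold a burnt stub, out of sight below the spring jaws, and one is clear. Take the long candle out of the rack, feel the sockets gently with it to find the clear one, and press it fully home and upright in that socket, then let go. Never force it hard against a stub or the board, and leave the short candle, the glasses and the cutlery where they are.

Things in the scene. Friction and masses are not known exactly. Their poses are not given: they have to be found in the camera images.
- candle: the long ivory dinner candle: a rigid round rod, diameter 22 mm, 155 mm long plus a 7 mm wick, 50 to 100 g, upright in the rack with its end 10 mm above the table, so its upper 120 mm are free. Origin at the centre of its lower end, z up along it. Its foot is a blunt cone, 8 mm wide at the end, 22 mm from 9 mm up. Solid: grip it with 40 to 80 N so it cannot slip
- candle_tip (a point): the centre of the candle's lower end (same point as candle's origin)
- stand: the candle board, a fixed brown wooden block 110 (its x) by 330 (its y) by 72 mm high with four like sockets in a row along y. Origin at the centre of its underside. It cracks (task failed) above 45 N of contact force summed over board and jaws; a push on a stub counts in full and the jaws' sideways grip on the candle takes some 6 N of it, so push down with 20 N at most
- socket0 (a point): centre of the mouth of a socket, at the board's top, at board y = -112.5 mm. Every socket is upright, 27 mm square, with a flat floor 60 mm below the mouth. A stub, loose but staying in its socket, stops the candle's end hard 32 to 36 mm below the mouth; in the clear socket it goes down to the floor. Which one is clear changes from run to run
- socket1 (a point): the same for the socket at board y = -37.5 mm. In every socket two sprung steel jaws slope inward from 3 mm below the mouth, on its two board-x sides, and almost meet 20 mm below it, hiding what lies deeper. They slide apart along board x as the candle is pressed down between them
- socket2 (a point): the same for the socket at board y = +37.5 mm. Opening the jaws takes some 2 to 7 N of downward push from about 12 to 20 mm deep; beyond that they grip the candle's sides, so that it does not sink in by its own weight but needs a steady push of some 3 to 7 N to slide down, and as much to pull out
- socket3 (a point): the same for the socket at board y = +112.5 mm
- rack: the candle rack, a fixed pale wooden block 70 mm (its x) by 150 mm (its y) by 45 mm high, with two 24 mm square holes 35 mm deep at y = -40 and +40 mm, holding the long candle and the short one, either way round. Origin at the centre of its underside
- short_candle: bystander: a candle of the same kind, only 110 mm long, in the rack's other hole (80 mm from the long one). Origin at its lower end
- goblet: bystander: stemmed glass 148 mm tall, 78 mm wide, loose. Origin under its foot
- tumbler: bystander: straight drinking glass 110 mm tall, 68 mm wide, loose. Origin under its base
- knife: bystander: table knife 200 mm long lying on the table. Origin at its middle
- fork: bystander: table fork 200 mm long lying on the table. Origin at its middle
There are look-alikes about, which are no part of the job. Several things look just like the rack: the one meant starts farthest to the robot's right. Leave any red look-alike of the candle alone.

How it is judged:
On the way:
1. the long candle is lifted clear of the rack (its end more than 55 mm above the rack's underside) (z of candle_tip in the frame of rack above 0.055 m), for 0.1 s.
At the end, for the whole second after the job is handed in: The long candle stands in one of the sockets with its lower end less than 18 mm above the board's underside (within 6 mm of the socket floor) and within 8 mm of that socket's centre, tilted less than 0.12 rad (7 degrees), released and at rest (z of candle_tip in the frame of stand below 0.018 m and (horizontal distance between candle_tip and socket0 below 0.008 m or horizontal distance between candle_tip and socket1 below 0.008 m or horizontal distance between candle_tip and socket2 below 0.008 m or horizontal distance between candle_tip and socket3 below 0.008 m) and angle between candle's own z axis and vertical below 0.12 rad and linear speed of candle below 0.02 m/s); the robot touches nothing.
It fails at once if more than 45 N of contact force on the candle board and its jaws (a push on a stub counts: it rests on the board) (contact force between stand and anything else above 45 N).
It fails at once if the short candle is moved by more than 20 mm (distance of short_candle from where it was at the start of the episode above 0.02 m).
It fails at once if a glass or the cutlery is moved by more than 20 mm (distance of any of goblet, tumbler, knife, fork from where it was at the start of the episode above 0.02 m).
It also fails if it takes over 72 s, if anything falls off the work surface, if the arm or the gripper's body presses on something with over 40 N, if the wrist force passes 120 N, or if a joint passes its speed limit or range.

## Working session

There is one attempt and no reset: what is moved stays moved. The work goes in short steps, each a Python script; the robot and the scene stay as the last script left them, time stands still between calls to the robot, and variables do not carry over. Pictures are saved under pics/ and viewed, at most 10 in all, crops included, and the job is handed in when it is done.

```bash
mkdir -p pics; ls
python3 - <<'E'
from plant import robot
import cv2,numpy as np
for n in("top","side"):
    f=robot.grab_frame(n); np.savez(f"pics/{n}.npz",**f)
    cv2.imwrite(f"pics/{n}0.png",f["image"][:,:,::-1])
    print(n,f["fx"],f["R"],f["t"],f["dist_coeffs"])
s=robot.sense();print(robot.nose_length,s["t"],s["tcp_rot"],s["opening"],s["wrist_force"])
E
```

```text
pics
top 423.9471976477918 [[-0.00680853 -0.99996168 -0.00550367]
 [-0.9779823   0.00780667 -0.20854181]
 [ 0.20857678  0.00396263 -0.97799797]] [-0.02866518  0.58674649  0.85930136] [-0.04521629  0.          0.          0.          0.        ]
side 472.3668957258116 [[-0.91630639 -0.40003165  0.01890209]
 [-0.29564246  0.64384726 -0.705731  ]
 [ 0.27014468 -0.65225408 -0.70822769]] [0.50287424 0.2594039  0.83840079] [0.00283841 0.         0.         0.         0.        ]
0.011 0.1 [-3.13988441e+00  6.72061110e-05  4.48835240e-01] 1.0037658433737193 [-0.34535215 -0.61847528  1.1142245 ]
```

View pics/top0.png

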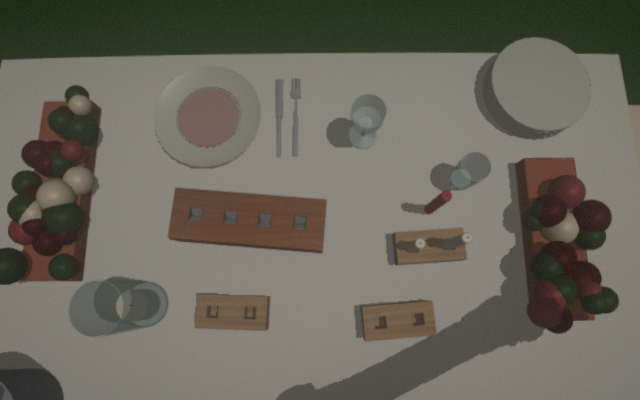

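View pics/side0.png

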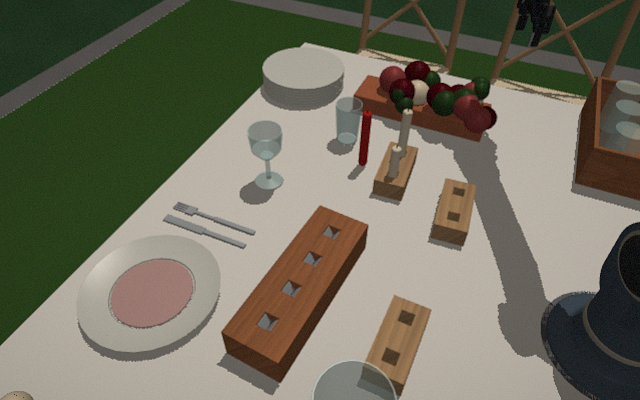

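The rack with candles is around top (430,246), with the long candle at right, wick about (467,238). The red look-alike is at (438,203) and the tumbler at (467,172). The board runs from (170,215) to (325,225), with sockets at (196,214), (230,217), (265,220) and (300,223).

```bash
cat > h.py <<'E'
import numpy as np,cv2
def cloud(f):
    h,w=f["range_z"].shape
    K=np.array([[f["fx"],0,f["cx"]],[0,f["fy"],f["cy"]],[0,0,1.]])
    u,v=np.meshgrid(np.arange(w),np.arange(h))
    n=cv2.undistortPoints(np.stack([u,v],-1).reshape(-1,1,2).astype(float),K,f["dist_coeffs"]).reshape(h,w,2)
    z=f["range_z"]; P=np.dstack([n[...,0]*z,n[...,1]*z,z]); X=(P-f["t"])@f["R"]; X[z==0]=np.nan
    return X,n
def onplane(f,n,u,v,z):
    d=np.array([*cv2.remap(n.astype(np.float32),np.float32([[u]]),np.float32([[v]]),1)[0,0],1.])@f["R"]
    c=-f["t"]@f["R"]; return c+d*(z-c[2])/d[2]
E
python3 - <<'E'
from h import *
for nm in("top","side"):
    f=dict(np.load(f"pics/{nm}.npz")); X,n=cloud(f)
    if nm=="top":
        for (u,v) in [(196,214),(230,217),(265,220),(300,223)]: print("sock",onplane(f,n,u,v,.072).round(4))
        print("wick",onplane(f,n,467,238,.168),"short",onplane(f,n,420,244,.123))
        for nm2,b in (("rack",(380,220,470,270)),("board",(160,180,335,255))):
            S=X[b[1]:b[3],b[0]:b[2]]; lo,hi=((.039,.05),(.066,.079))[nm2=="board"]
            Q=S[(S[...,2]>lo)&(S[...,2]<hi)]
            r=cv2.minAreaRect(Q[:,:2].astype(np.float32)*1000); print(nm2,len(Q),r,np.median(Q[:,2]))
        board=None
    Q=X.reshape(-1,3); Q=Q[np.isfinite(Q).all(1)]
    # candle slices near rack, tall things
    for zl in (.06,.08,.1,.12,.14,.16):
        m=(abs(Q[:,2]-zl)<.01)&(Q[:,0]>.4)&(Q[:,0]<.75)&(Q[:,1]<-.15)&(Q[:,1]>-.42)
        q=Q[m]; 
        if len(q): 
            k=cv2.connectedComponents
            lab=np.round(q[:,:2]/.03).astype(int)
            un,c=np.unique(lab,axis=0,return_counts=True)
            print(nm,zl,[(tuple((a*.03).round(3)),int(b)) for a,b in zip(un,c) if b>3])
    g=f["image"][:,:,::-1]
    cr=g[160:280,370:500] if nm=="top" else g[190:390,210:390]
    cv2.imwrite(f"pics/{nm}_c.png",cv2.resize(cr,None,fx=(5 if nm=="top" else 3),fy=(5 if nm=="top" else 3),interpolation=cv2.INTER_CUBIC)[:600,:800])
    if nm=="top": cv2.imwrite("pics/board_c.png",cv2.resize(np.clip(g[180:260,160:335].astype(float)*1.8,0,255).astype(np.uint8),None,fx=4.5,fy=4.5,interpolation=cv2.INTER_CUBIC))
E
```

```text
sock [0.5515 0.2368 0.072 ]
sock [0.5445 0.1633 0.072 ]
sock [0.5375 0.0882 0.072 ]
sock [0.5305 0.0136 0.072 ]
wick [ 0.48460354 -0.30669053  0.168     ] short [ 0.47871932 -0.22725957  0.123     ]
rack 1840 ((484.52154541015625, -267.628173828125), (70.56603240966797, 152.0395965576172), 3.277608871459961) 0.04518053759473471
board 7301 ((542.1807861328125, 127.86923217773438), (330.5531921386719, 109.01810455322266), 85.02581787109375) 0.07212456866204968
top 0.06 [((np.float64(0.48), np.float64(-0.3)), 30), ((np.float64(0.48), np.float64(-0.21)), 20), ((np.float64(0.57), np.float64(-0.27)), 27), ((np.float64(0.6), np.float64(-0.36)), 19), ((np.float64(0.63), np.float64(-0.39)), 26), ((np.float64(0.63), np.float64(-0.33)), 47), ((np.float64(0.66), np.float64(-0.39)), 43), ((np.float64(0.66), np.float64(-0.36)), 47), ((np.float64(0.66), np.float64(-0.33)), 8)]
top 0.08 [((np.float64(0.48), np.float64(-0.3)), 31), ((np.float64(0.48), np.float64(-0.21)), 20), ((np.float64(0.57), np.float64(-0.27)), 24), ((np.float64(0.6), np.float64(-0.36)), 16), ((np.float64(0.6), np.float64(-0.33))
[... 3370 characters left out ...]
-0.27)), 67), ((np.float64(0.6), np.float64(-0.36)), 5), ((np.float64(0.63), np.float64(-0.39)), 8), ((np.float64(0.63), np.float64(-0.33)), 7), ((np.float64(0.66), np.float64(-0.39)), 5), ((np.float64(0.66), np.float64(-0.36)), 4), ((np.float64(0.66), np.float64(-0.33)), 9), ((np.float64(0.72), np.float64(-0.15)), 5), ((np.float64(0.75), np.float64(-0.15)), 30)]
side 0.14 [((np.float64(0.48), np.float64(-0.3)), 71), ((np.float64(0.57), np.float64(-0.27)), 64), ((np.float64(0.72), np.float64(-0.15)), 24), ((np.float64(0.75), np.float64(-0.18)), 11), ((np.float64(0.75), np.float64(-0.15)), 35)]
side 0.16 [((np.float64(0.48), np.float64(-0.3)), 91), ((np.float64(0.57), np.float64(-0.27)), 57)]
```

View pics/top_c.png

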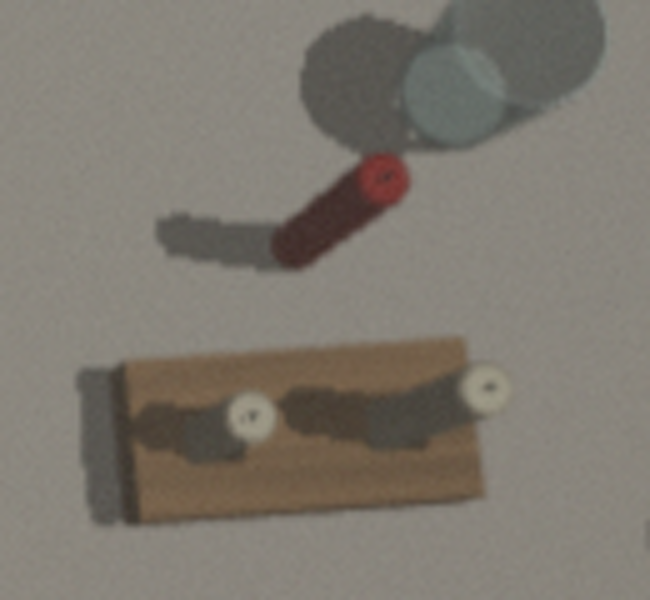

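View pics/board_c.png

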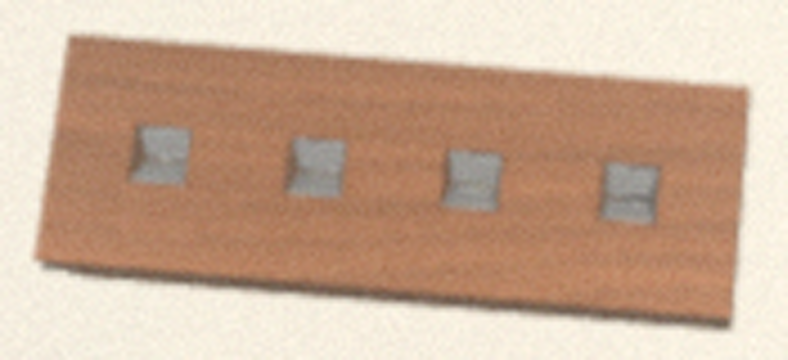

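Top crop: the long candle's top is at crop (486,390) and the short one at (251,416). The holes agree with the rack rectangle to about 1-2 mm. The four sockets are clean and spaced about 75 mm apart.

Run:
```python
from h import *
from plant import robot
f=dict(np.load("pics/side.npz")); X,n=cloud(f)
Q=X[200:385,215:375].reshape(-1,3); Q=Q[(abs(Q[:,2]-.072)<.006)]
Q=Q[(Q[:,0]>.45)&(Q[:,0]<.63)]
print("side board",cv2.minAreaRect(Q[:,:2].astype(np.float32)*1000),np.median(Q[:,2]))
ft=dict(np.load("pics/top.npz")); Xt,nt=cloud(ft)
for Y in (Xt,X):
    for a in(.14,.155):
        q=Y.reshape(-1,3); q=q[(abs(q[:,2]-a)<.008)&(np.hypot(q[:,0]-.486,q[:,1]+.307)<.025)]
        print(a,q.min(0),q.max(0),np.median(q,0))
c=np.array([.486,-.307])
for yaw in(1.5708,-1.5708,1.5708-.09):
    for p in((*c,.122),(.5305,.014,.27),(.5515,.238,.124)):
        j=robot.inverse_kinematics(p,[np.pi,0,yaw]); print(yaw,None if j is None else np.round(j,2))
robot.goto([*c,.30],[np.pi,0,1.5708])
print(robot.sense()["t"],robot.sense()["tcp_pos"])
```

```text
side board ((540.0885009765625, 127.09739685058594), (333.2590637207031, 112.2149429321289), 85.11993408203125) 0.07220513225154654
0.14 [ 0.47601119 -0.30913365  0.13209648] [ 0.4954028  -0.29717103  0.14746158] [ 0.48369706 -0.2993089   0.14090785]
0.155 [ 0.47598276 -0.31119085  0.14708986] [ 0.49660331 -0.29735878  0.16296009] [ 0.48271577 -0.29949029  0.15587388]
0.14 [ 0.47383496 -0.30814068  0.13212422] [ 0.49516152 -0.29486875  0.14787045] [ 0.48286083 -0.29881927  0.13960746]
0.155 [ 0.4735453  -0.31085596  0.14787045] [ 0.49529319 -0.29375031  0.16294238] [ 0.48320289 -0.29929788  0.15491275]
1.5708 [ 0.78  0.44 -0.38  1.86  0.2   0.88  0.31]
1.5708 [ 0.45  0.25 -0.67  1.78  0.17  1.17 -0.27]
1.5708 [ 0.21  0.66 -0.99  1.77  0.62  1.07 -1.01]
-1.5708 [ 0.29  0.41  0.25  1.89 -0.13  0.86 -2.53]
-1.5708 [ 0.86  0.48 -1.3   1.76  0.48  1.28  2.58]
-1.5708 [ 0.3   0.76 -1.18  1.77  0.77  1.16  2.02]
1.4808 [ 0.77  0.43 -0.36  1.86  0.19  0.88  0.23]
1.4808 [ 0.44  0.25 -0.66  1.78  0.17  1.17 -0.35]
1.4808 [ 0.22  0.66 -1.01  1.77  0.64  1.07 -1.11]
1.475 [ 0.48492318 -0.3090246   0.29942268]
```

Run:
```python
from h import *
from plant import robot
c=[.4855,-.3075]
S=robot.sense
robot.sleep(.2); print(S()["tcp_pos"],S()["tcp_rot"])
print(robot.move_straight([*c,.20],vel=.2,contact_N=8)); print(S()["tcp_pos"])
print(robot.move_straight([*c,.122],vel=.1,contact_N=6)); print(S()["tcp_pos"],S()["wrist_force"])
f=robot.grab_frame("side"); g=f["image"][60:260,300:500,::-1]
cv2.imwrite("pics/side1.png",cv2.resize(np.clip(g*1.5,0,255).astype(np.uint8),None,fx=3,fy=3))
print(S()["t"])
```

```text
[ 0.48531508 -0.3082956   0.29949944] [-3.14076154e+00 -2.14629327e-04  1.56828108e+00]
False
[ 0.48620156 -0.30786927  0.20084295]
False
[ 0.48607929 -0.30772979  0.12266617] [ 0.04452189  0.08254864 -0.25547615]
3.3083
```

View pics/side1.png

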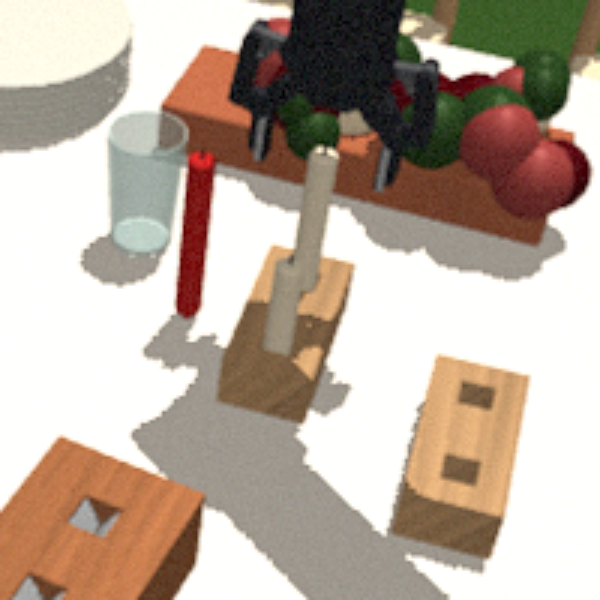

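The side picture shows the candle's top (322,150) centred between the open fingertips (260,155) and (382,185), but lower relative to the fingers than I expected. I'll check by projection before closing.

Run:
```python
from h import *
from plant import robot
f=robot.grab_frame("side"); X,n=cloud(f)
K=np.array([[f["fx"],0,f["cx"]],[0,f["fy"],f["cy"]],[0,0,1.]])
for nm,p in dict(ctop=(.4855,-.3075,.165),crack=(.4855,-.3075,.045),tcp=(.486,-.3077,.1227),tipL=(.486+.0425,-.3077,.125),tipR=(.486-.0425,-.3077,.125)).items():
    q=cv2.projectPoints(np.array([p],float),cv2.Rodrigues(f["R"])[0],f["t"],K,f["dist_coeffs"])[0].ravel()
    print(nm,(q-[300,60])*3)
for u,v in((260,152),(382,182),(322,170),(322,152),(340,100)):
    print((u,v),X[60+v//3,300+u//3].round(3))
```

```text
ctop [322.93783957 153.27578621]
crack [301.59263701 278.69245832]
tcp [314.47622309 199.42710047]
tipL [261.88972508 183.03191127]
tipR [369.04035141 211.20064083]
(260, 152) [ 0.532 -0.297  0.161]
(382, 182) [ 0.438 -0.296  0.163]
(322, 170) [ 0.483 -0.296  0.16 ]
(322, 152) [ 0.488 -0.31   0.165]
(340, 100) [ 0.478 -0.293  0.222]
```

Run:
```python
from h import *
from plant import robot
for nm in("side","top"):
    f=robot.grab_frame(nm); X,n=cloud(f); q=X.reshape(-1,3)
    for sx in(1,-1):
        d=(q[:,0]-.486)*sx
        m=(d>.035)&(d<.065)&(abs(q[:,1]+.308)<.02)&(q[:,2]>.05)&(q[:,2]<.3)
        z=np.sort(q[m][:,2]); print(nm,sx,m.sum(),z[:8].round(3))
        print(q[m][np.argsort(q[m][:,2])[:4]].round(3))
print(robot.sense()["opening"],robot.sense()["tcp_pos"])
```

```text
side 1 422 [0.151 0.152 0.152 0.152 0.154 0.154 0.155 0.155]
[[ 0.534 -0.298  0.151]
 [ 0.529 -0.318  0.152]
 [ 0.528 -0.309  0.152]
 [ 0.528 -0.3    0.152]]
side -1 503 [0.151 0.153 0.154 0.154 0.156 0.157 0.157 0.158]
[[ 0.436 -0.306  0.151]
 [ 0.437 -0.299  0.153]
 [ 0.439 -0.297  0.154]
 [ 0.441 -0.295  0.154]]
top 1 360 [0.151 0.154 0.156 0.156 0.156 0.157 0.157 0.158]
[[ 0.532 -0.298  0.151]
 [ 0.533 -0.297  0.154]
 [ 0.535 -0.297  0.156]
 [ 0.531 -0.3    0.156]]
top -1 485 [0.155 0.157 0.157 0.158 0.158 0.158 0.16  0.16 ]
[[ 0.439 -0.296  0.155]
 [ 0.442 -0.296  0.157]
 [ 0.435 -0.301  0.157]
 [ 0.444 -0.296  0.158]]
1.0008103990574884 [ 0.48589861 -0.3077305   0.12271653]
```

Both cameras put the open fingertips at z≈0.151 instead of 0.125. I'll lower to fit what the cameras show, with a contact guard, then check again.

Run:
```python
from h import *
from plant import robot
S=robot.sense
print(robot.move_straight([.4855,-.3075,.097],vel=.06,contact_N=4)); s=S(); print(s["tcp_pos"],s["wrist_force"])
for nm in("side","top"):
    f=robot.grab_frame(nm); X,n=cloud(f); q=X.reshape(-1,3)
    d=abs(q[:,0]-.486)
    for lo,hi,zl in((.035,.065,.05),(.014,.03,.05)):
        m=(d>lo)&(d<hi)&(abs(q[:,1]+.308)<.045)&(q[:,2]>.075)&(q[:,2]<.3)
        print(nm,lo,np.sort(q[m][:,2])[:8].round(3))
    g=f["image"]
    if nm=="side": cv2.imwrite("pics/side2.png",cv2.resize(np.clip(g[60:200,320:480,::-1]*1.8,0,255).astype(np.uint8),None,fx=4,fy=4,interpolation=2))
```

```text
False
[ 0.48543462 -0.30734493  0.09658891] [-0.57276609 -0.34142412 -0.66116411]
side 0.035 [0.123 0.126 0.126 0.127 0.127 0.127 0.128 0.129]
side 0.014 [0.184 0.186 0.187 0.187 0.188 0.188 0.188 0.188]
top 0.035 [0.127 0.13  0.13  0.131 0.131 0.131 0.131 0.133]
top 0.014 [0.184 0.188 0.189 0.19  0.191 0.193 0.193 0.193]
```

View pics/side2.png

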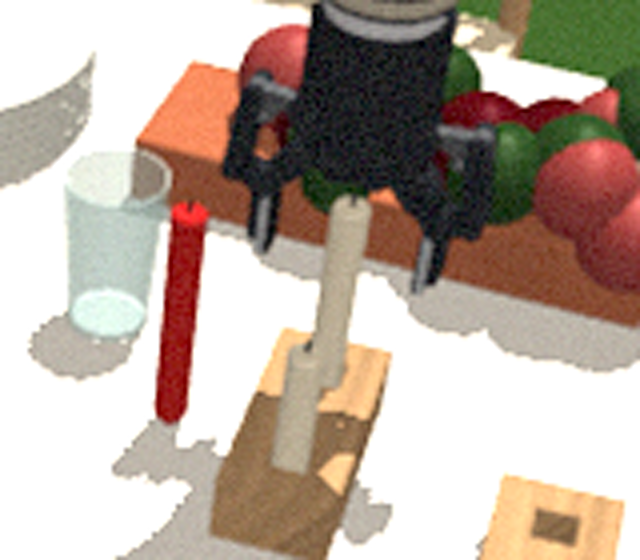

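Side crop: the tips at (262,245) and (420,285) straddle the candle at (340,265), with the body clear of the wick. Grip and lift.

Run:
```python
from h import *
from plant import robot
S=robot.sense
robot.grip(0.0,60); s=S(); print(s["opening"],s["gripper_force"],s["tcp_pos"],s["wrist_force"])
robot.move_straight([.4855,-.3075,.26],vel=.12); robot.sleep(.3); s=S()
print(s["tcp_pos"],s["tcp_rot"],s["wrist_force"],s["opening"],s["t"])
for nm in("side","top"):
    f=robot.grab_frame(nm); X,n=cloud(f); q=X.reshape(-1,3)
    m=(np.hypot(q[:,0]-.4855,q[:,1]+.3075)<.03)&(q[:,2]>.14); c=q[m]
    print(nm,"lowest",np.sort(c[:,2])[:6].round(4))
    for z in(.19,.21,.23,.25):
        r=c[abs(c[:,2]-z)<.01]; print(z,len(r),r.min(0)[:2].round(4),r.max(0)[:2].round(4),np.median(r,0)[:2].round(4))
```

```text
0.24203719616520578 58.518894016742706 [ 0.48551867 -0.30759542  0.09726125] [-0.79962276  0.2380719   1.47797314]
[ 0.48543023 -0.30741309  0.25971005] [-3.14118266e+00 -3.57402098e-04  1.57087647e+00] [ 0.21273504 -0.35135517 -1.25340186] 0.24064062657287413 6.5417
side lowest [0.1741 0.1756 0.1782 0.1785 0.1793 0.1805]
0.19 76 [ 0.4738 -0.3086] [ 0.4953 -0.294 ] [ 0.4825 -0.2987]
0.21 81 [ 0.4738 -0.3091] [ 0.4954 -0.2927] [ 0.4821 -0.2983]
0.23 90 [ 0.4739 -0.3078] [ 0.4955 -0.2941] [ 0.4834 -0.2989]
0.25 89 [ 0.4738 -0.309 ] [ 0.4959 -0.2925] [ 0.482  -0.2989]
top lowest [0.1818 0.1821 0.1825 0.1828 0.1833 0.1841]
0.19 34 [ 0.4759 -0.3081] [ 0.4946 -0.295 ] [ 0.4817 -0.2989]
0.21 49 [ 0.4759 -0.3076] [ 0.4959 -0.295 ] [ 0.4827 -0.298 ]
0.23 54 [ 0.4758 -0.3074] [ 0.496  -0.2956] [ 0.4835 -0.2979]
0.25 49 [ 0.4761 -0.308 ] [ 0.495  -0.2953] [ 0.4842 -0.2976]
```

```bash
cat > probe.py <<'E'
from h import *
from plant import robot
S=robot.sense
C=np.array([.5413,.127]); a=np.radians(5.1); ey=np.array([np.sin(a),np.cos(a)]); OFF=.0872
sock=lambda i,dxy=(0,0): C+ey*(i*.075-.1125)+np.array(dxy)
Z=lambda d:.072-d+OFF
def show(l):
    s=S(); print(l,"depth",round((.072+OFF-s["tcp_pos"][2])*1000,1),"xy",s["tcp_pos"][:2].round(4),"F",s["wrist_force"].round(1),"t",round(s["t"],1),flush=True)
def probe(i,dxy=(0,0)):
    p=sock(i,dxy)
    robot.move_straight([*p,Z(-25)],vel=.2) ; robot.move_straight([*p,Z(-3)],vel=.06,contact_N=5); show("above")
    h=robot.move_straight([*p,Z(25)],vel=.025,contact_N=12); show(f"25 {h}")
    if not h:
        h=robot.move_straight([*p,Z(42)],vel=.015,contact_N=9); show(f"42 {h}")
    return h
def up(i,dxy=(0,0)):
    robot.move_straight([*sock(i,dxy),Z(-25)],vel=.1)
E
python3 - <<'E'
from probe import *
robot.move_straight([*sock(0),.26],vel=.25); show("hover")
h=probe(0);
E
```

```text
hover depth -100.7 xy [0.5312 0.0135] F [-0.1  1.  -2. ] t 8.1Traceback (most recent call last):
  File "<stdin>", line 3, in <module>
  File "probe.py", line 11, in probe
    robot.move_straight([*p,Z(-25)],vel=.2) ; robot.move_straight([*p,Z(-3)],vel=.06,contact_N=5); show("above")
    ~~~~~~~~~~~~~~~~~~~^^^^^^^^^^^^^^^^^^^^
plant.IKError: the arm cannot follow that straight line within its joint ranges
```

Run:
```python
from probe import *
lo=np.array([-2.59,-.33,-1.39,.1,-1.04,.21,-2.66]);hi=np.array([2.59,1.99,1.29,2.45,4.18,1.99,2.66])
print(S()["joint_pos"].round(2) if hasattr(S()["joint_pos"],"round") else S()["joint_pos"])
for yaw in np.arange(-3,3.2,.5):
    o=[]
    for i in range(4):
        for z in(Z(-25),Z(60)):
            j=robot.inverse_kinematics([*sock(i),z],[np.pi,0,yaw])
            o.append(None if j is None else round(float(min(np.min(np.array(j)-lo),np.min(hi-j))),2))
    print(round(yaw,2),o)
```

```text
[ 0.38  0.25 -0.58  1.79  0.15  1.14 -0.25]
-3.0 [None, None, None, None, None, None, None, None]
-2.5 [None, None, None, None, None, None, None, None]
-2.0 [None, None, None, None, None, None, None, None]
-1.5 [None, None, None, None, None, None, None, None]
-1.0 [None, None, None, None, None, None, None, None]
-0.5 [None, None, None, None, None, None, None, None]
0.0 [None, None, None, None, None, None, None, None]
0.5 [None, None, None, None, None, None, None, None]
1.0 [None, None, None, None, None, None, None, None]
1.5 [None, None, None, None, None, None, None, None]
2.0 [None, None, None, None, None, None, None, None]
2.5 [None, None, None, None, None, None, None, None]
3.0 [None, None, None, None, None, None, None, None]
```

Run:
```python
from probe import *
s=S(); print(s["tcp_pos"],s["tcp_rot"],[sock(i).round(4) for i in range(4)])
ik=robot.inverse_kinematics
for p in((.5515,.238,.124),(.486,-.307,.122),(.486,-.307,.26),(.5312,.0135,.26),(.5312,.0135,.25),(.5312,.0135,.22),(.5312,.0135,.2),(.5312,.0135,.184),(.5312,.0135,.15)):
    print(p,[None if (j:=ik(list(p),[np.pi,0,y])) is None else np.round(j,2).tolist() for y in(1.5708,)])
```

```text
[0.53117549 0.0134549  0.25985197] [-3.14121912e+00  7.90826721e-04  1.56861248e+00] [array([0.5313, 0.0149]), array([0.538 , 0.0896]), array([0.5446, 0.1644]), array([0.5513, 0.2391])]
(0.5515, 0.238, 0.124) [[-0.03, 0.52, -0.61, 1.78, 0.36, 0.95, -0.79]]
(0.486, -0.307, 0.122) [[0.79, 0.44, -0.39, 1.86, 0.21, 0.89, 0.3]]
(0.486, -0.307, 0.26) [[0.83, 0.3, -0.43, 1.7, 0.14, 1.16, 0.36]]
(0.5312, 0.0135, 0.26) [[0.38, 0.25, -0.58, 1.79, 0.15, 1.14, -0.25]]
(0.5312, 0.0135, 0.25) [[0.38, 0.26, -0.58, 1.81, 0.15, 1.12, -0.25]]
(0.5312, 0.0135, 0.22) [[0.37, 0.28, -0.57, 1.85, 0.18, 1.06, -0.27]]
(0.5312, 0.0135, 0.2) [[0.36, 0.31, -0.57, 1.87, 0.19, 1.02, -0.29]]
(0.5312, 0.0135, 0.184) [[0.36, 0.32, -0.56, 1.89, 0.2, 0.99, -0.3]]
(0.5312, 0.0135, 0.15) [[0.34, 0.36, -0.55, 1.92, 0.24, 0.92, -0.33]]
```

Units slip: the probe depths were in mm while Z expects metres. Fixing that.

```bash
sed -i 's/^Z=lambda d:.*/Z=lambda d:.072-d\/1000+OFF/' probe.py
python3 - <<'E'
from probe import *
probe(0)
E
```

```text
above depth -2.8 xy [0.5312 0.015 ] F [-0.4  0.1 -2.1] t 9.1
25 False depth 24.0 xy [0.5324 0.0152] F [ 0.3 -0.4  6.6] t 10.4
42 False depth 42.2 xy [0.5311 0.0149] F [-1.1  0.5 -0.4] t 11.7
```

Run:
```python
from probe import *
p=sock(0)
h=robot.move_straight([*p,Z(55)],vel=.02,contact_N=10); show(f"55 {h}")
if not h:
    h=robot.move_straight([*p,Z(64)],vel=.01,contact_N=9); show(f"64 {h}")
f=robot.grab_frame("side"); cv2.imwrite("pics/side3.png",cv2.resize(np.clip(f["image"][120:280,240:440,::-1]*1.6,0,255).astype(np.uint8),None,fx=3.5,fy=3.5,interpolation=2))
```

```text
55 False depth 55.5 xy [0.5308 0.0149] F [-0. -0. -1.] t 12.5
64 True depth 60.0 xy [0.5318 0.015 ] F [-0.3 -0.2  4.2] t 13.1
```

View pics/side3.png

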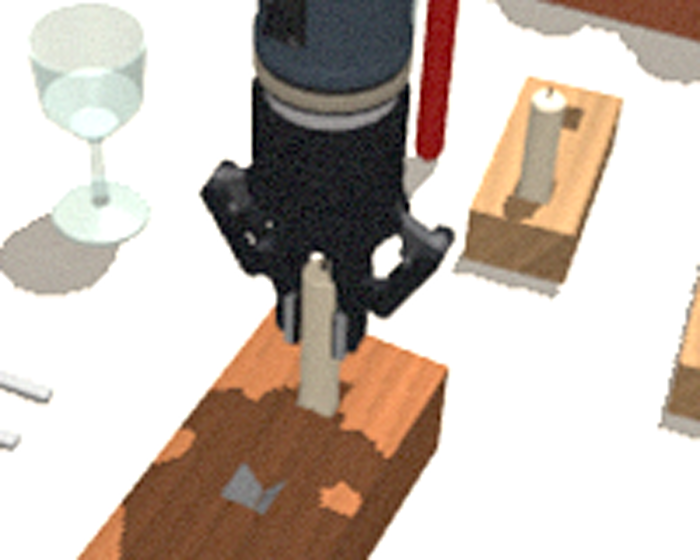

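The candle is down at 60 mm on the floor and looks upright at crop (320,265)-(320,410). I'll release, back off straight up, and verify its height and tilt.

Run:
```python
from probe import *
robot.grip(1.0); p=S()["tcp_pos"]; show("open")
robot.move_straight([p[0],p[1],.30],vel=.12); robot.sleep(.3); show("up")
for nm in("side","top"):
    f=robot.grab_frame(nm); X,n=cloud(f); q=X.reshape(-1,3)
    c=q[(np.hypot(q[:,0]-.531,q[:,1]-.0149)<.03)&(q[:,2]>.08)&(q[:,2]<.2)]
    print(nm,"top z",np.sort(c[:,2])[-25:].round(4)[::4])
    for z in(.09,.11,.13,.15):
        r=c[abs(c[:,2]-z)<.01]; print(z,len(r),r.min(0)[:2].round(4),r.max(0)[:2].round(4))
    if nm=="side": cv2.imwrite("pics/side4.png",np.clip(f["image"][...,::-1]*1.4,0,255).astype(np.uint8))
```

```text
open depth 60.4 xy [0.5314 0.0149] F [ 0.8 -0.6  0.3] t 13.8
up depth -140.6 xy [0.5313 0.0149] F [-0.6  0.3 -0.7] t 15.9
side top z [0.1678 0.1681 0.1683 0.1685 0.169  0.1696 0.1741]
0.09 73 [0.5187 0.0139] [0.5366 0.0272]
0.11 80 [0.5191 0.0143] [0.537  0.0276]
0.13 86 [0.5189 0.0108] [0.5386 0.0277]
0.15 90 [0.5188 0.0141] [0.5388 0.0277]
top top z []Traceback (most recent call last):
  File "<stdin>", line 9, in <module>
    return umr_minimum(a, axis, None, out, keepdims, initial, where)
ValueError: zero-size array to reduction operation minimum which has no identity
```

View pics/side4.png

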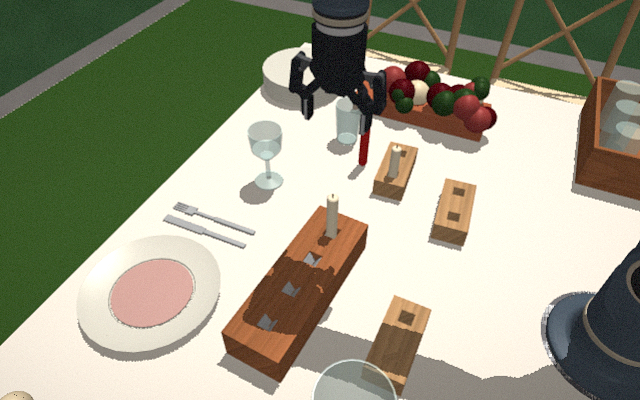

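The candle stands upright in socket0 at (333,215). Its top is at z≈0.168 (0.167 expected when fully home), it shows no tilt, and the gripper is clear.

```bash
python3 -c "
from plant import robot
print(robot.close_job())"
```

```text
the job is handed in; nothing more can be done
None
```

The long candle is pressed fully home and upright in socket0, which was the clear one and the first socket I tried. I let go of it and handed the job in at about 16 s; the hand-in call gave no verdict.

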